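# Push a plywood sign out over the storage box edge for hanging

### The job

Push the blank plywood sign flat across the lid of the storage box until the end with the hole sticks out 40 mm past the lid's long edge on the side away from the robot, square to that edge, so that a tie can be threaded through the hole from below. Only push it with the fingers: do not pick it up, tip it or let it fall, and leave the pot, the scoop and the rake where they are.

Things in the scene. Friction and masses are not known exactly. Their poses are not given: they have to be found in the camera images.
- box: Closed storage box, cloudy grey-brown plastic, flat grey lid; fixed. Origin: centre of its underside, on the table; z up. The flat lid top is 280 mm along x by 440 mm along y, 140 mm above the origin. Own x points away from the robot, to the long edge the sign must stick out over: the line x = +140 mm in this frame, along y. Latches on the short ends (y = +-225 mm) stay below the lid's top.
- sign_mid (a point): Centre (half-way up) of the loose plywood sign: a flat board 130 mm along its x, 100 mm along y, 8 mm thick, about 80 g, lying on the lid between pot and scoop, wholly on it at the start. x points to the end with the hole, z up. The 16 mm through hole is centred 45 mm along +x from here (20 mm from that end). At the start its x is within 20 degrees of the box's x.
- sign_hole_end (a point): Middle of the sign's 100 mm wide end edge next to the hole (half-way up the thickness, 65 mm along +x from the sign's centre), same axes. The overhang is this point's x in the box's frame minus 140 mm.
- pot: Small terracotta pot, 80 mm across the rim, 75 mm tall, standing loose on the lid beside the sign, near one short end (either one). Origin: centre of its underside. To be left alone.
- scoop: Blue plastic scoop, about 185 mm long, 56 mm wide, 34 mm tall, lying loose on the lid on the sign's other side, roughly along the box's x. Origin: on its underside near the middle; the handle reaches 89 mm to its own -x, the mouth 95 mm to +x. To be left alone.
- rake: Stainless five-tined hand rake with a wooden handle, about 260 mm long, 80 mm wide, 30 mm tall, lying loose on the table to the robot's right of the box, roughly along world x. Origin: on the table under its neck; handle to its own -x, tines to +x. To be left alone.
Not all that is in view belongs to the job. There is more than one size of the part that bears sign_mid; the job needs the smallest.

How it is judged:
By the outcome, as a careful person would: the job done as asked, in the order asked, and still so for the second after the job is handed in, with the robot touching nothing.
It also fails if it takes over 40 s, if anything falls off the work surface, if the arm or the gripper's body presses on something with over 40 N, if the wrist force passes 120 N, or if a joint passes its speed limit or range.

### The arm

A 7-joint arm with a two-finger parallel gripper is mounted at the origin on the work surface. World frame = base frame: x ahead of the robot, y to its left, z up, the work surface at z = 0. Lengths are in mm, angles in rad, forces in N, time in s.
With the tool pointing down it reaches from about 400 to 875 mm from the base axis. Payload 4.4 kg.
Tool frame: the origin (TCP) lies at the very end of the fingers, on their centre line; the grasp point (between the pads) lies 19 mm behind it; z points along the fingers, y is the direction in which the jaws open and shut (so a half turn about z gives the same grasp; the last joint's range is limited). The gripper opens to 85 mm and grips with 20 to 120 N. Pads are 22 mm wide; open, the fingers measure 114 mm over their backs; the gripper's body (76 mm by 85 mm) begins 54 mm behind the grasp point. The pads swing forward as they close: fully open they stand 13 mm farther back than shut.
Start: joints at [1.035, 0.628, 0.038, 1.517, -0.027, 0.996, -0.02], TCP at [294.289, -579.579, 209.213] pointing down, gripper open.
Joint ranges: [-3.06, 3.06], [-0.37, 2.12], [-1.25, 1.32], [0.18, 2.47], [-1.1, 4.24], [0.23, 1.98], [-2.94, 2.94]. Speed limits (rad/s): [2.57, 2.57, 3.14, 3.14, 3.14, 3.14, 3.14].

### API

Orientations are given as [roll, pitch, yaw] about the fixed x, y, z axes, in that order (R = Rz(yaw) Ry(pitch) Rx(roll)).
In Python, from cell import ctrl gives the robot as it stands.
- The arm moves only by the shell command python3 -m crank 'ROWS' [OPENING]. ROWS is JSON, a list that holds one entry, the list of rows, each a list of 6 numbers: the shift along the tool's x, y, z in units of 30 mm (1.0 is 30 mm), then the turn, a rotation vector about the tool's x, y, z in units of 6 degrees (1.0 is 6 degrees). In form: [[[tx, ty, tz, rx, ry, rz], ...]]. A call has 1 to 12 rows; each row shifts and turns the pose as measured when the row begins, along the tool's axes as they then stand; what a row does not reach is not made up. A row lasts 1/12 s, in which the tool goes at most 41.7 mm and 7.16 degrees, less where a joint would pass 70% of its speed; a pose out of reach is approached as far as the arm can. A call is refused whole if a number of a shift passes 1 or a number of a turn 1, either way. A call with a gripper value outside its range is refused whole. OPENING is the gripper command: -1 is fully open, 1 is shut, values between are in proportion, set as the call begins (- or left out, the last holds). The fingers move at their own pace and stop on an object; the grip force is fixed at half the most. Time passes only in rows, so rows that do not move let the fingers close. It gives the time, the measured TCP pose, the force and the opening at its end, in the units of the state.
- ctrl.read_state(): the state, without advancing time (a new reading comes with each control period).
- ctrl.get_image(name): name is "scene" or "top" or "wrist"; returns a dict with "color" (384x512x3 uint8, red, green, blue), "depth" (384x512 float32, mm along the optical axis (not along the pixel's ray), 0 where there is no reading), "camera_matrix" (3x3 intrinsics, pixels), "R" (3x3) and "t" (3): a world point X has camera coordinates R X + t. Camera axes: x right, y down, z forward; pixel columns grow to the right and rows downward; lengths in mm; the calibration is good to about 2 mm. A picture is of the moment at which its call begins.
- ctrl.finish_job(): hands the job in, once; it reports no verdict.
Trained networks look in a picture, given as the dict that the camera call returned (one of the last four; its "shot" number tells which), for a name from the list of things; names that differ only in an ending like _2 or _b are one class to them, and where a whole thing is asked for, a point or a joint stands for the part that bears it (a point fixed in the world has none). Each returns a list of dicts, best first, with "conf" (0 to 1); they miss things now and then, are a little off and sometimes report something else, mostly with a low value. They report only what shows in the picture. A call takes as long as a camera call. They do not tell look-alikes from the thing itself.
- ctrl.search_frame(query, picture): "extent" ([centre column, centre row, width, height] in pixels, round what is visible of it).
The state is a dict: "clock": time; "qpos": joint angles; "qd": joint speeds; "tau": joint torques, N m; "eef_pos": TCP position; "tool_rot": TCP orientation; "force": force on the tool from outside, world axes, zero at the start; "torque": the same for the moment, N m; "width": finger opening in mm.
Only numpy, scipy, OpenCV 4.12 (cv2) and the standard library are available. Lean on these libraries where they do the work, as an engineer would, in place of code of your own. Each camera call takes 0.05 s, during which the arm holds its last target. There are 200 camera calls.

## Working session

There is one attempt and no reset: what is moved stays moved. The work goes in short steps, Python scripts to look and compute and a shell command to move; the robot and the scene stay as the last step left them, time stands still between calls to the robot, and variables do not carry over. Pictures are saved under pics/ and viewed, about 8 in all and at most 12, crops included, and the job is handed in when it is done.

```bash
mkdir -p pics; ls; cat > h.py <<'E'
import numpy as np, cv2
from cell import ctrl
def world(p,u,v):
    K=p["camera_matrix"];u=np.asarray(u);v=np.asarray(v)
    z=p["depth"][v,u]
    c=np.stack([(u-K[0,2])/K[0,0]*z,(v-K[1,2])/K[1,1]*z,z],-1)
    return (c-p["t"])@p["R"]
def pix(p,X):
    c=np.atleast_2d(X)@p["R"].T+p["t"]; q=c@p["camera_matrix"].T
    return q[:,:2]/q[:,2:]
def cloud(p):
    h,w=p["depth"].shape
    V,U=np.mgrid[:h,:w]; return world(p,U,V)
E
python3 - <<'E'
from h import *
s=ctrl.read_state(); print(s)
ims=[]
for n in("top","scene"):
    p=ctrl.get_image(n)
    ims.append(p["color"][:,:,::-1].copy())
    for q in("box","sign_mid","pot","scoop","rake"):
        for d in ctrl.search_frame(q,p)[:4]:
            e=d["extent"]; u,v=int(e[0]),int(e[1])
            print(n,q,np.round(e),round(d["conf"],2),np.round(world(p,u,v)))
cv2.imwrite("pics/a.png",cv2.resize(ims[0],(800,600)));cv2.imwrite("pics/b.png",ims[1])
E
```

```text
pics
{'clock': 0.0, 'qpos': array([ 1.0351918 ,  0.62936995,  0.03843419,  1.51834241, -0.02698483,
        0.99629725, -0.01997336]), 'qd': array([ 0.00034104, -0.00063678, -0.00014035,  0.00019084,  0.00182222,
       -0.00086175,  0.00073581]), 'tau': array([-8.93617766e-05, -5.63389349e+01,  1.22642655e+00, -1.93441540e+01,
        1.10648770e-02,  1.05582591e-02,  2.10607664e-05]), 'eef_pos': array([ 293.99183726, -578.97965413,  208.28173507]), 'tool_rot': array([-3.13969385e+00,  3.39118343e-05,  4.69846306e-01]), 'force': array([ 0.64120343,  0.35538255, -0.58274736]), 'torque': array([-0.03268738, -0.03196874,  0.05437983]), 'width': 85.36514040971795}
top box [231. 193. 130.  91.] 0.89 [526. -19. 149.]
top sign_mid [330. 157.  38.  46.] 0.85 [ 665. -392.   11.]
top sign_mid [135. 235.  54.  53.] 0.61 [384. 363.  10.]
top pot [278. 178.  24.  25.] 0.56 [ 574. -183.  145.]
top scoop [178. 198.  20.  56.] 0.82 [515. 156. 170.]
top rake [368. 217.  30.  71.] 0.63 [ 431. -533.    5.]
scene box [289. 186. 142. 104.] 0.73 [579. -17. 148.]
scene sign_mid [369. 154.  43.  45.] 0.83 [393. 352.  14.]
scene sign_mid [289. 185.  34.  38.] 0.81 [572. -20. 151.]
scene pot [236. 184.  25.  31.] 0.75 [ 545. -192.  154.]
scene scoop [338. 167.  32.  47.] 0.78 [520. 164. 144.]
scene rake [146. 191.  28.  59.] 0.95 [ 429. -528.   -3.]
```

View pics/a.png

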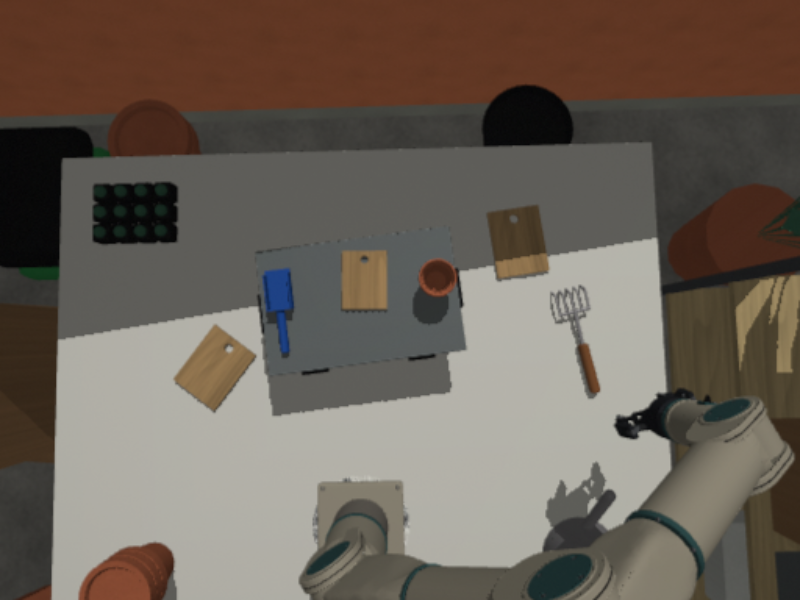

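View pics/b.png

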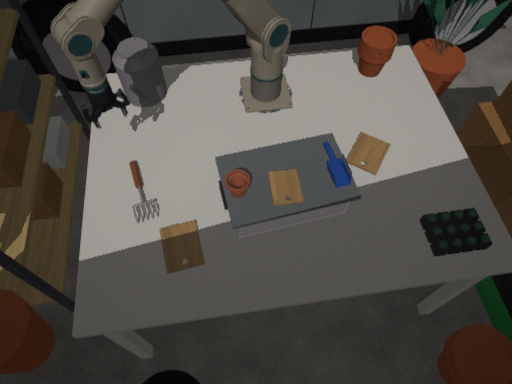

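The top view (800x600) shows three boards that could be the sign: one on the lid at (364,280), a dark one on the table at (518,242), and one on the table at (215,367). I choose the one on the lid because it lies between the pot and the scoop and is the smallest. I'll check that in a crop and measure it.

```bash
cat >> h.py <<'E'
def rect(pts):
    # min-area rectangle: centre, axis lengths along near-x / near-y, yaw of near-x axis (deg)
    b=cv2.boxPoints(cv2.minAreaRect(pts[:,:2].astype(np.float32)))
    c=b.mean(0); e=[b[1]-b[0],b[2]-b[1]]
    if abs(e[0][0])<abs(e[0][1]): e=e[::-1]
    ex=e[0]*np.sign(e[0][0])
    return np.round(c,1),np.round([np.linalg.norm(e[0]),np.linalg.norm(e[1])],1),round(float(np.degrees(np.arctan2(ex[1],ex[0]))),2)
def masks(p):
    W=cloud(p); hsv=cv2.cvtColor(p["color"],cv2.COLOR_RGB2HSV)
    z=W[...,2]; on=(p["depth"]>0)&(z>128)&(z<165)&(abs(W[...,1])<320)&(W[...,0]>330)&(W[...,0]<800)
    wood=on&(hsv[...,0]>8)&(hsv[...,0]<28)&(hsv[...,1]>60)
    k=np.ones((3,3),np.uint8)
    n,l,st,_=cv2.connectedComponentsWithStats(wood.astype(np.uint8))
    return W,on,l,st
E
python3 - <<'E'
from h import *
for n in("top","scene"):
    p=ctrl.get_image(n); W,on,l,st=masks(p)
    lid=on&(W[...,2]<160); a=on.astype(np.uint8); a=cv2.morphologyEx(a,cv2.MORPH_OPEN,np.ones((5,5),np.uint8))>0
    print(n,"lid",rect(W[a]),np.median(W[a][:,2]))
    for i in range(1,len(st)):
        if st[i,4]>60: q=W[l==i]; print(" wood",st[i],rect(q),np.median(q[:,2]),np.median(q[:,:2],0))
    if n=="top":
        cv2.imwrite("pics/c.png",cv2.resize(p["color"][135:250,150:310,::-1],(800,575),interpolation=cv2.INTER_CUBIC))
        print(p["camera_matrix"][0,0],p["t"])
E
```

```text
top lid (array([531.1, -17. ], dtype=float32), array([282. , 453.5], dtype=float32), 6.09) 140.4358713145092
 wood [ 218  160   30   39 1091] (array([575.2, -27.7], dtype=float32), array([132.8, 102. ], dtype=float32), -1.17) 147.57688969151272 [575.39045688 -29.80171396]
 wood [272 172  14  14  67] (array([ 570.2, -185.8], dtype=float32), array([42.8, 40.1], dtype=float32), -28.23) 145.93971378348442 [ 570.97308486 -186.02966713]
351.921723189176 [ -86.04563806  543.55553885 1322.5029173 ]
scene lid (array([529.8, -22.2], dtype=float32), array([284.7, 449.5], dtype=float32), 6.16) 141.09201413339818
 wood [ 268  169   36   37 1037] (array([575.8, -29.5], dtype=float32), array([133.4, 103.5], dtype=float32), -0.72) 148.42714042164454 [579.11877414 -31.04901299]
```

View pics/c.png

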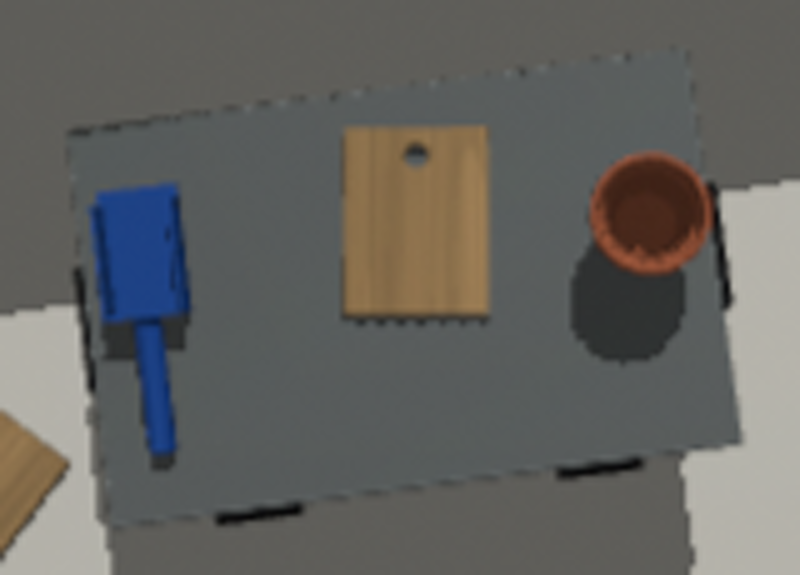

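The crop shows the sign on the lid at about (415,220) with its hole at (415,153), away from the robot. The pot is to its right at (650,212) and the scoop to its left at (140,310). The measured 132x102 mm matches the smallest board. Sign yaw is about -1° and box yaw about 6.1°, so the hole end is at box x≈108 and needs about 72 mm of push plus 7° of turn. I'll push with both part-opened fingers on the near edge, which squares the sign up.

```bash
python3 -m crank '[[[0,0,-1,0,0,0],[0,0,-1,0,0,0],[0,0,-1,0,0,0],[0.95,-1,0,0,0,0],[0.95,-1,0,0,0,0],[0.95,-1,0,0,0,0],[0.95,-1,0,0,0,0],[0.95,-1,0,0,0,0],[0.95,-1,0,0,0,0],[0.95,-1,0,0,0,0]]]' -0.4
```

```text
clock: 1.53
eef_pos: [374.9, -307.7, 301.9]
tool_rot: [3.133, 0.004, 0.451]
force: [0.5, 0.1, -0.5]
width: 59.7
```

```bash
python3 -m crank '[[[0.95,-1,0,0,0,0],[0.95,-1,0,0,0,0],[0.95,-1,0,0,0,0],[0.95,-1,0,0,0,0],[0.95,-1,0,0,0,0],[0.95,-1,0,0,0,0],[0.6,-0.6,0,0,0,0],[0,0,0,0,0,0.9],[0,0,0,0,0,0.9],[0,0,0,0,0,0.9],[0,0,0,0,0,0.6],[0,0,0,0,0,0]]]'
cat > m.py <<'E'
from h import *
import sys
p=ctrl.get_image("wrist"); W,on,l,st=masks(p)
s=ctrl.read_state(); print(s["eef_pos"],np.degrees(s["tool_rot"]),s["force"],s["width"])
for i in range(1,len(st)):
    if st[i,4]>300: q=W[l==i]; print(" wood",st[i],rect(q),np.median(q[:,2]))
cv2.imwrite(sys.argv[1],p["color"][:,:,::-1])
E
python3 m.py pics/d.png
```

```text
clock: 2.53
eef_pos: [460.7, -29.2, 303.4]
tool_rot: [3.134, -0.012, 0.11]
force: [-0.2, -1.0, -0.5]
width: 59.8
[460.71537351 -29.24399551 303.40588957] [179.55606615  -0.66325953   6.43687164] [0.28725042 0.33975749 0.3475679 ] 59.96193832204343
 wood [  208     0   116   133 12535] (array([573., -29.], dtype=float32), array([125.2, 103. ], dtype=float32), -0.94) 148.72013585592137
 wood [ 417   57   34   54 1011] (array([ 573. , -200.1], dtype=float32), array([49.2, 23.9], dtype=float32), 13.25) 148.61258131418433
```

View pics/d.png

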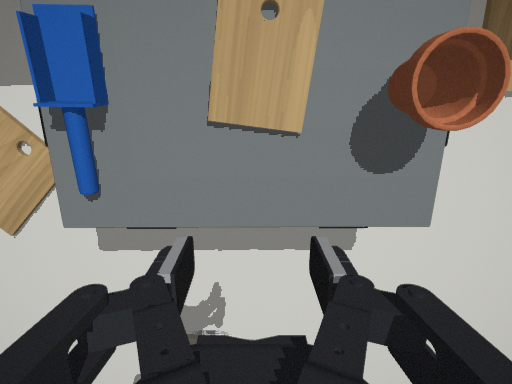

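```bash
cat >> h.py <<'E'
def edges(p):
    """lid long edges: per-column last/first lid pixel -> line fit; returns near/far (yaw deg, offset along normal at fixed yaw)"""
    W=cloud(p); z=W[...,2]; on=(p["depth"]>0)&(abs(z-140.5)<5)
    out={}
    hsv=cv2.cvtColor(p["color"],cv2.COLOR_RGB2HSV)
    on&=(hsv[...,1]<60)
    for nm in("near","far"):
        P=[]
        for u in range(on.shape[1]):
            r=np.flatnonzero(on[:,u])
            if len(r)<15: continue
            v=r[-1] if nm=="near" else r[0]
            if 2<v<on.shape[0]-3: P.append(W[v,u])
        if len(P)<40: continue
        P=np.array(P)
        vx,vy,x0,y0=cv2.fitLine(P[:,:2].astype(np.float32),cv2.DIST_HUBER,0,.5,.01).ravel()
        for _ in range(4):
            r=(P[:,0]-x0)*vy-(P[:,1]-y0)*vx; P2=P[abs(r)<4]
            vx,vy,x0,y0=cv2.fitLine(P2[:,:2].astype(np.float32),cv2.DIST_HUBER,0,.5,.01).ravel()
        if vy<0: vx,vy=-vx,-vy
        out[nm]=(len(P2),"yaw",round(float(np.degrees(np.arctan2(-vx,vy))),2),"x at y=-20:",round(float(x0+vx/vy*(-20-y0)),1))
    return out
E
python3 - <<'E'
from h import *
for n in("wrist","top","scene"): print(n,edges(ctrl.get_image(n)))
E
```

```text
wrist {'near': (368, 'yaw', 6.24, 'x at y=-20:', 392.6), 'far': (11, 'yaw', 61.64, 'x at y=-20:', 501.3)}
top {'near': (9, 'yaw', -27.89, 'x at y=-20:', 471.7), 'far': (101, 'yaw', 6.14, 'x at y=-20:', 670.8)}
scene {'near': (122, 'yaw', 6.53, 'x at y=-20:', 670.1), 'far': (83, 'yaw', 6.4, 'x at y=-20:', 391.3)}
```

```bash
python3 -m crank '[[[0,0.33,0,0.07,-0.11,0.04],[0,0,1,0,0,0],[0,0,1,0,0,0],[0,0,1,0,0,0],[0,0,1,0,0,0],[0,0,0.5,0,0,0],[0,0,0,0,0,0],[0,0,0,0,0,0]]]'
```

```text
clock: 3.4
eef_pos: [465.6, -42.4, 165.9]
tool_rot: [3.14, -0.008, 0.113]
force: [-0.1, -0.6, 0.2]
width: 59.7
```

```bash
python3 -m crank '[[[-0.2,0,0.3,0,-0.07,0.04],[0,0,0.2,0,0,0],[0,0,0,0,0,0]]]'; python3 -m crank '[[[0,0,0.1,0,0,0],[0,0,0,0,0,0]]]';python3 -m crank '[[[0,0,0.1,0,0,0],[0,0,0,0,0,0]]]'; python3 m.py pics/e.png
```

```text
clock: 3.65
eef_pos: [461.3, -43.6, 152.2]
tool_rot: [3.139, -0.005, 0.108]
force: [0.2, -0.4, 0.0]
width: 59.9
clock: 3.82
eef_pos: [462.1, -43.7, 149.9]
tool_rot: [3.139, -0.008, 0.108]
force: [-0.1, 0.2, 0.2]
width: 59.7
clock: 3.98
eef_pos: [463.0, -43.7, 147.5]
tool_rot: [3.139, -0.01, 0.108]
force: [0.2, 0.3, 0.1]
width: 59.8
[463.23296751 -43.69958223 147.68252936] [179.83339471  -0.57600379   6.21246561] [ 0.68537225  0.20961891 -0.9895129 ] 59.771749969618384
 wood [  143     0   210   159 28700] (array([548.8, -27.7], dtype=float32), array([ 79.8, 105.1], dtype=float32), 0.26) 148.72471920741089
 wood [490  35  22  81 913] (array([ 562. , -165.8], dtype=float32), array([41.3, 13.8], dtype=float32), 21.26) 149.51213952110453
```

View pics/e.png

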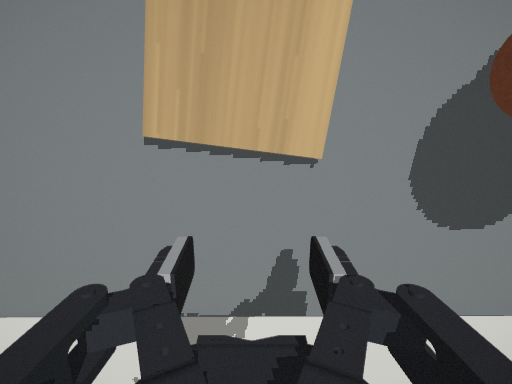

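```bash
python3 -m crank '[[[0,-0.17,0.1,0,-0.08,0],[0,0,0.1,0,0,0],[0,0,0,0,0,0]]]'; python3 -m crank '[[[0,0,0.1,0,0,0],[0,0,0,0,0,0]]]';python3 -m crank '[[[0,0,0.07,0,0,0],[0,0,0,0,0,0]]]'
```

```text
clock: 4.28
eef_pos: [463.2, -38.1, 141.6]
tool_rot: [3.139, -0.002, 0.108]
force: [-0.7, -0.2, 0.9]
width: 59.9
clock: 4.45
eef_pos: [463.3, -37.7, 138.2]
tool_rot: [3.139, -0.002, 0.109]
force: [-1.2, 1.0, -0.3]
width: 59.5
clock: 4.62
eef_pos: [463.2, -37.7, 135.7]
tool_rot: [3.139, -0.002, 0.109]
force: [-1.1, 0.1, 0.1]
width: 59.9
```

```bash
for i in 1; do python3 -m crank '[[[0,0,0.05,0,0,0],[0,0,0,0,0,0]]]'; done; python3 -m crank '[[[0,0,0.05,0,0,0],[0,0,0,0,0,0]]]'
```

```text
clock: 4.78
eef_pos: [463.1, -37.8, 133.9]
tool_rot: [3.139, -0.001, 0.109]
force: [1.4, -0.3, -0.2]
width: 59.8
clock: 4.95
eef_pos: [463.1, -38.0, 132.3]
tool_rot: [3.139, -0.002, 0.109]
force: [0.3, -0.7, 0.2]
width: 59.3
```

```bash
python3 -m crank '[[[0,0,0.04,0,0,0],[0,0,0,0,0,0]]]'; python3 -m crank '[[[0,0,0.04,0,0,0],[0,0,0,0,0,0]]]'
```

```text
clock: 5.12
eef_pos: [463.1, -38.0, 131.0]
tool_rot: [3.139, -0.002, 0.109]
force: [0.4, -0.8, 0.1]
width: 59.6
clock: 5.28
eef_pos: [463.1, -38.1, 129.8]
tool_rot: [3.139, -0.002, 0.109]
force: [0.8, 0.5, -0.6]
width: 59.7
```

```bash
python3 -m crank '[[[0,0,0.03,0,0,0],[0,0,0,0,0,0]]]'; python3 -m crank '[[[0,0,0.03,0,0,0],[0,0,0,0,0,0]]]'
```

```text
clock: 5.45
eef_pos: [463.2, -38.1, 128.8]
tool_rot: [3.139, -0.002, 0.109]
force: [-0.9, 0.0, -0.2]
width: 59.5
clock: 5.62
eef_pos: [463.2, -38.0, 127.8]
tool_rot: [3.139, -0.002, 0.109]
force: [0.5, -0.6, 0.5]
width: 59.6
```

```bash
python3 -m crank '[[[0,0,0.03,0,0,0],[0,0,0,0,0,0]]]'; python3 m.py pics/f.png
```

```text
clock: 5.78
eef_pos: [463.3, -38.1, 126.8]
tool_rot: [3.138, -0.002, 0.109]
force: [0.1, 0.6, -0.1]
width: 60.0
[463.28452624 -38.03854106 126.87706374] [ 1.79823271e+02 -1.15760570e-01  6.22875782e+00] [-0.57754144 -0.54730869  1.02702042] 59.33320699646439
 wood [  139     0   241   169 34646] (array([544.4, -27.9], dtype=float32), array([ 74.9, 105.5], dtype=float32), 2.07) 148.71801717461133
```

View pics/f.png

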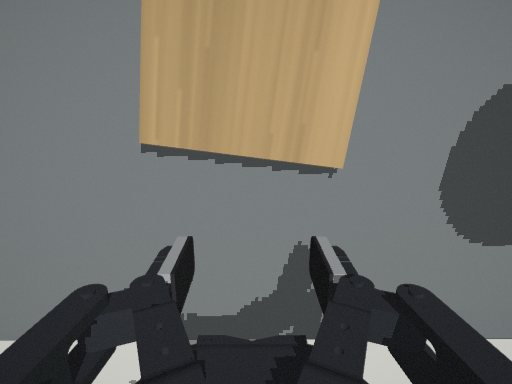

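```bash
python3 - <<'E'
from h import *
p=ctrl.get_image("wrist"); W=cloud(p)
for u in(182,186,190,313,317,322):
    print(u,[tuple(np.round(W[v,u],0)) for v in(234,236,238,240,244,250,260)])
E
```

```text
182 [(np.float64(462.0), np.float64(1.0), np.float64(140.0)), (np.float64(470.0), np.float64(-2.0), np.float64(159.0)), (np.float64(470.0), np.float64(-3.0), np.float64(161.0)), (np.float64(471.0), np.float64(-3.0), np.float64(164.0)), (np.float64(470.0), np.float64(-4.0), np.float64(167.0)), (np.float64(471.0), np.float64(-5.0), np.float64(173.0)), (np.float64(469.0), np.float64(-7.0), np.float64(178.0))]
186 [(np.float64(463.0), np.float64(-1.0), np.float64(141.0)), (np.float64(470.0), np.float64(-4.0), np.float64(159.0)), (np.float64(471.0), np.float64(-5.0), np.float64(161.0)), (np.float64(471.0), np.float64(-5.0), np.float64(164.0)), (np.float64(471.0), np.float64(-6.0), np.float64(168.0)), (np.float64(469.0), np.float64(-7.0), np.float64(170.0)), (np.float64(465.0), np.float64(-7.0), np.float64(173.0))]
190 [(np.float64(463.0), np.float64(-3.0), np.float64(141.0)), (np.float64(471.0), np.float64(-6.0), np.float64(159.0)), (np.float64(471.0), np.float64(-7.0), np.float64(161.0)), (np.float64(470.0), np.float64(-7.0), np.float64(161.0)), (np.float64(467.0), np.float64(-7.0), np.f
[... 685 characters left out ...]
477.0), np.float64(-68.0), np.float64(161.0)), (np.float64(477.0), np.float64(-67.0), np.float64(163.0)), (np.float64(477.0), np.float64(-67.0), np.float64(168.0)), (np.float64(476.0), np.float64(-66.0), np.float64(171.0)), (np.float64(472.0), np.float64(-66.0), np.float64(173.0))]
322 [(np.float64(471.0), np.float64(-76.0), np.float64(141.0)), (np.float64(478.0), np.float64(-71.0), np.float64(159.0)), (np.float64(478.0), np.float64(-70.0), np.float64(162.0)), (np.float64(478.0), np.float64(-70.0), np.float64(164.0)), (np.float64(477.0), np.float64(-69.0), np.float64(167.0)), (np.float64(478.0), np.float64(-67.0), np.float64(174.0)), (np.float64(477.0), np.float64(-66.0), np.float64(181.0))]
```

```bash
python3 -m crank '[[[0,0,0.05,0,0,0],[0,0,0,0,0,0]]]'; python3 -m crank '[[[0,0,0.05,0,0,0],[0,0,0,0,0,0]]]';python3 - <<'E'
from h import *
p=ctrl.get_image("wrist"); W=cloud(p); print(ctrl.read_state()["eef_pos"])
for u in(182,186,190,313,317,322): print(u,[tuple(np.round(W[v,u])) [2] for v in range(230,242)])
E
```

```text
clock: 6.05
eef_pos: [463.4, -38.1, 125.4]
tool_rot: [3.138, -0.002, 0.109]
force: [-0.5, 0.3, 1.0]
width: 59.7
clock: 6.22
eef_pos: [463.4, -38.0, 123.7]
tool_rot: [3.138, -0.002, 0.109]
force: [-0.0, 0.2, 0.4]
width: 59.8
[463.5064774  -38.06803707 123.8257923 ]
182 [np.float64(141.0), np.float64(141.0), np.float64(141.0), np.float64(140.0), np.float64(141.0), np.float64(141.0), np.float64(156.0), np.float64(157.0), np.float64(158.0), np.float64(159.0), np.float64(160.0), np.float64(161.0)]
186 [np.float64(141.0), np.float64(142.0), np.float64(141.0), np.float64(141.0), np.float64(141.0), np.float64(141.0), np.float64(156.0), np.float64(157.0), np.float64(158.0), np.float64(159.0), np.float64(160.0), np.float64(161.0)]
190 [np.float64(140.0), np.float64(141.0), np.float64(141.0), np.float64(140.0), np.float64(140.0), np.float64(141.0), np.float64(156.0), np.float64(157.0), np.float64(158.0), np.float64(157.0), np.float64(158.0), np.float64(159.0)]
313 [np.float64(140.0), np.float64(140.0), np.float64(141.0), np.float64(140.0), np.float64(141.0), np.float64(140.0), np.float64(156.0), np.float64(156.0), np.float64(158.0), np.float64(159.0), np.float64(158.0), np.float64(158.0)]
317 [np.float64(141.0), np.float64(140.0), np.float64(141.0), np.float64(142.0), np.float64(141.0), np.float64(141.0), np.float64(156.0), np.float64(157.0), np.float64(158.0), np.float64(159.0), np.float64(162.0), np.float64(161.0)]
322 [np.float64(140.0), np.float64(142.0), np.float64(141.0), np.float64(140.0), np.float64(141.0), np.float64(141.0), np.float64(157.0), np.float64(156.0), np.float64(158.0), np.float64(159.0), np.float64(160.0), np.float64(161.0)]
```

```bash
python3 -m crank '[[[0,0,0.14,0,0,0],[0,0,0.1,0,0,0],[0,0,0,0,0,0]]]'; python3 -m crank '[[[0,0,0.04,0,0,0],[0,0,0,0,0,0]]]';python3 - <<'E'
from h import *
p=ctrl.get_image("wrist"); W=cloud(p); print(ctrl.read_state()["eef_pos"])
for u in(182,186,190,313,317,322): print(u,[int(round(W[v,u,2])) for v in range(230,242)])
E
```

```text
clock: 6.52
eef_pos: [463.7, -38.1, 116.0]
tool_rot: [3.138, -0.003, 0.109]
force: [-0.0, -0.2, 1.2]
width: 59.5
clock: 6.68
eef_pos: [463.4, -38.1, 114.4]
tool_rot: [3.139, -0.002, 0.109]
force: [0.1, 0.1, 0.6]
width: 59.6
[463.5164168  -38.08531605 114.46007449]
182 [141, 140, 140, 142, 141, 140, 146, 148, 149, 149, 150, 152]
186 [140, 141, 140, 140, 141, 141, 146, 149, 149, 150, 150, 152]
190 [140, 141, 141, 141, 141, 140, 146, 147, 148, 148, 149, 148]
313 [141, 140, 140, 141, 141, 141, 147, 148, 149, 148, 150, 148]
317 [142, 141, 140, 141, 141, 140, 145, 148, 148, 150, 151, 152]
322 [141, 141, 141, 140, 140, 141, 146, 148, 149, 151, 151, 153]
```

```bash
python3 -m crank '[[[0,0,0.07,0,0,0],[0,0,0,0,0,0]]]'; python3 -m crank '[[[0.25,0,0,0,0,0],[0.25,0,0,0,0,0],[0.25,0,0,0,0,0],[0.2,0,0,0,0,0],[0.2,0,0,0,0,0],[0.2,0,0,0,0,0],[0.2,0,0,0,0,0],[0.2,0,0,0,0,0],[0,0,0,0,0,0]]]'; python3 m.py pics/g.png
```

```text
clock: 6.9
eef_pos: [463.9, -38.1, 113.1]
tool_rot: [3.138, -0.003, 0.108]
force: [0.1, -0.1, 0.9]
width: 59.7
clock: 7.65
eef_pos: [517.2, -32.5, 113.1]
tool_rot: [3.138, 0.007, 0.109]
force: [1.4, -0.4, 1.4]
width: 59.7
[517.19936673 -32.42543511 113.06956481] [179.8070315    0.36359825   6.23894815] [-1.34477136 -0.59441474  2.32522273] 59.623740922983664
 wood [  114     0   264   240 55941] (array([576.7, -21.5], dtype=float32), array([105.2, 107.1], dtype=float32), 4.87) 148.719562785928
```

View pics/g.png

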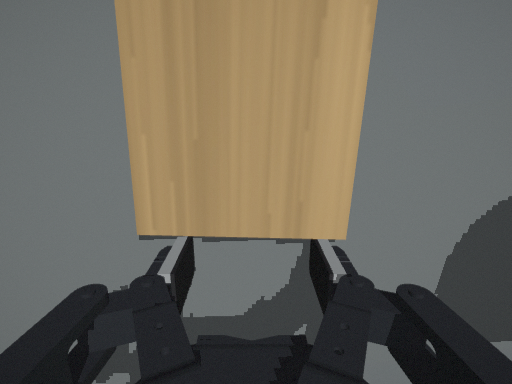

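```bash
python3 -m crank '[[[0.2,0,0,0,0.05,0],[0.2,0,0,0,0,0],[0.2,0,0,0,0,0],[0.2,0,0,0,0,0],[0.2,0,0,0,0,0],[0.2,0,0,0,0,0],[0.15,0,0,0,0,0],[0,0,0,0,0,0]]]'
cat > t.py <<'E'
from h import *
for n in("top","scene","wrist"):
    p=ctrl.get_image(n); W=cloud(p); hsv=cv2.cvtColor(p["color"],cv2.COLOR_RGB2HSV)
    w=(abs(W[...,2]-148)<5)&(hsv[...,0]>8)&(hsv[...,0]<28)&(hsv[...,1]>60)&(abs(W[...,1]+20)<80)&(W[...,0]>400)
    w=cv2.morphologyEx(w.astype(np.uint8),cv2.MORPH_OPEN,np.ones((3,3),np.uint8))>0
    print(n,rect(W[w]),edges(p))
    # sign contour by subpixel projection of pixel corners
    a=np.radians(6.2); N=np.array([np.cos(a),np.sin(a)]); d=(W[w][:,:2]-[672.1,-20])@N; print("  n-range",np.percentile(d,[.3,99.7]).round(1))
s=ctrl.read_state();print(s["eef_pos"],np.degrees(s["tool_rot"]),s["force"],(s["eef_pos"][:2]-[672.1,-20])@N)
E
python3 t.py
```

```text
clock: 8.37
eef_pos: [544.7, -29.4, 113.3]
tool_rot: [3.139, 0.031, 0.11]
force: [0.2, 0.6, 0.8]
width: 59.8
top (array([627.7, -15.2], dtype=float32), array([113.1,  98.6], dtype=float32), 6.59) {'near': (66, 'yaw', 6.22, 'x at y=-20:', 393.6), 'far': (82, 'yaw', 6.28, 'x at y=-20:', 671.0)}
  n-range [-99.6  13.1]
scene (array([619.6, -17.4], dtype=float32), array([130.7, 101. ], dtype=float32), 6.25) {'near': (90, 'yaw', 6.45, 'x at y=-20:', 670.0), 'far': (14, 'yaw', -64.4, 'x at y=-20:', 106.7)}
  n-range [-116.2   13.1]
wrist (array([604.3, -17.4], dtype=float32), array([102.8, 101.2], dtype=float32), 6.55) {'near': (144, 'yaw', 6.15, 'x at y=-20:', 489.7), 'far': (144, 'yaw', 6.35, 'x at y=-20:', 551.2)}
  n-range [-115.3  -16.2]
[544.7257252  -29.35383029 113.1935288 ] [179.83135804   1.74308375   6.3108626 ] [ 0.15896109 -0.26762846  2.30742168] -127.6394657274409
```

```bash
python3 -c "
from h import *
s=ctrl.read_state();print(s['qpos'].round(3),s['qd'].round(3),s['tau'].round(1))"
```

```text
[ 0.045  0.623 -0.071  1.873  0.076  0.679 -1.534] [-0.002 -0.002 -0.     0.002 -0.001 -0.005  0.001] [ -0.1 -49.1  -0.2 -13.5   0.    0.   -0. ]
```

```bash
python3 -m crank '[[[0,0,0,0,0.15,0],[0,0,0,0,0.1,0],[0,0,0,0,0,0]]]'; python3 -m crank '[[[0.2,0,0,0,0,0],[0.2,0,0,0,0,0],[0,0,0,0,0,0]]]'
```

```text
clock: 8.77
eef_pos: [545.5, -29.2, 113.1]
tool_rot: [3.139, -0.0, 0.11]
force: [-0.4, -0.3, 1.1]
width: 59.8
clock: 9.02
eef_pos: [554.3, -28.3, 113.1]
tool_rot: [3.139, 0.006, 0.11]
force: [1.3, 0.5, 1.8]
width: 59.8
```

```bash
python3 -m crank '[[[0.2,0,0,0,0.06,0],[0.2,0,0,0,0.03,0],[0,0,0,0,0,0]]]'; python3 t.py
```

```text
clock: 9.27
eef_pos: [563.1, -27.3, 113.1]
tool_rot: [3.139, 0.004, 0.111]
force: [0.9, 0.0, 0.9]
width: 60.3
top (array([644.2, -14.2], dtype=float32), array([117.6,  96.6], dtype=float32), 6.85) {'near': (65, 'yaw', 6.23, 'x at y=-20:', 393.7), 'far': (81, 'yaw', 6.12, 'x at y=-20:', 670.8)}
  n-range [-85.3  30.6]
scene (array([636.2, -15.3], dtype=float32), array([132.8, 102.2], dtype=float32), 5.29) {'near': (89, 'yaw', 6.46, 'x at y=-20:', 669.9), 'far': (13, 'yaw', -64.65, 'x at y=-20:', 104.6)}
  n-range [-99.4  30.5]
wrist (array([622.1, -15.2], dtype=float32), array([103.5, 101. ], dtype=float32), 6.28) {'near': (144, 'yaw', 5.93, 'x at y=-20:', 509.2), 'far': (56, 'yaw', 43.13, 'x at y=-20:', 607.7)}
  n-range [-97.8   2.1]
[563.1069789  -27.21651138 113.04441192] [179.85646989   0.20251457   6.32995929] [-0.58649205  0.05416231  1.78817849] -109.13489557496503
```

```bash
python3 -m crank '[[[0.2,0,0,0,0.03,0],[0.12,0,0,0,0,0],[0,0,0,0,0,0]]]'; python3 -m crank '[[[-0.5,0,0,0,0,0],[-1,0,0,0,0,0],[-1,0,-0.3,0,0,0],[-0.5,0,-1,0,0,0],[0,0,-1,0,0,0],[0,0,-1,0,0,0],[0,0,-1,0,0,0],[0,0,0,0,0,0]]]';python3 t.py
```

```text
clock: 9.67
eef_pos: [569.3, -26.5, 113.1]
tool_rot: [3.139, 0.008, 0.111]
force: [-0.8, -0.5, 2.1]
width: 59.7
clock: 10.33
eef_pos: [477.3, -35.8, 243.3]
tool_rot: [3.141, 0.009, 0.111]
force: [1.3, 0.6, -0.0]
width: 59.4
top (array([644.2, -13.2], dtype=float32), array([128.6,  99.5], dtype=float32), 6.13) {'near': (71, 'yaw', 6.26, 'x at y=-20:', 393.5), 'far': (89, 'yaw', 6.19, 'x at y=-20:', 670.9)}
  n-range [-90.9  36.6]
scene (array([642.5, -15. ], dtype=float32), array([133.2, 101.8], dtype=float32), 6.33) {'near': (89, 'yaw', 6.41, 'x at y=-20:', 670.0), 'far': (81, 'yaw', 6.42, 'x at y=-20:', 391.2)}
  n-range [-93.7  37. ]
wrist (array([599.3, -17.8], dtype=float32), array([ 39.1, 100.3], dtype=float32), 6.35) {'near': (362, 'yaw', 6.38, 'x at y=-20:', 392.1), 'far': (46, 'yaw', 22.09, 'x at y=-20:', 578.0)}
  n-range [-91.7 -52.9]
[473.58871824 -35.73504146 238.19621434] [-179.97725728    1.07105025    6.37571876] [ 0.4146366  -0.29401526 -0.2319733 ] -199.04955645790375
```

```bash
python3 -m crank '[[[0,0,1,0,0.15,0],[0,0,1,0,0,0],[0,0,1,0,0,0],[0,0,0.8,0,0,0],[0,0,0,0,0,0]]]'; python3 -c "
from h import *
s=ctrl.read_state();print(s['eef_pos'],s['tool_rot'])"
```

```text
clock: 10.9
eef_pos: [471.9, -35.4, 116.1]
tool_rot: [-3.14, 0.004, 0.112]
force: [0.5, 0.7, 0.5]
width: 59.8
[471.94468709 -35.40594068 116.06464007] [-3.14031829  0.00441866  0.11158787]
```

```bash
python3 -m crank '[[[0,0,0.1,0,0.03,0.03],[0.4,0,0,0,0,0],[0.5,0,0,0,0,0],[0.5,0,0,0,0,0],[0.5,0,0,0,0,0],[0.5,0,0,0,0,0],[0.3,0,0,0,0,0],[0.1,0,0,0,0,0],[0,0,0,0,0,0]]]'
```

```text
clock: 11.65
eef_pos: [555.0, -26.7, 117.5]
tool_rot: [-3.141, 0.008, 0.106]
force: [-0.1, 0.8, -0.4]
width: 59.7
```

```bash
python3 -m crank '[[[0,0,0.1,0,0.04,0],[0,0,0.06,0,0,0],[0,0,0,0,0,0]]]'; python3 -m crank '[[[0.2,0,0,0,0.03,0],[0.2,0,0,0,0,0],[0,0,0,0,0,0]]]'
```

```text
clock: 11.9
eef_pos: [553.6, -26.9, 113.1]
tool_rot: [-3.141, 0.004, 0.106]
force: [0.4, 0.5, -0.2]
width: 59.8
clock: 12.15
eef_pos: [563.8, -26.2, 113.2]
tool_rot: [-3.141, 0.004, 0.105]
force: [0.3, 0.7, -0.3]
width: 59.6
```

```bash
python3 -m crank '[[[0.2,0,0,0,0.03,0.03],[0.1,0,0,0,0,0],[0,0,0,0,0,0]]]'
```

```text
clock: 12.4
eef_pos: [574.1, -25.1, 113.0]
tool_rot: [-3.141, 0.001, 0.101]
force: [-0.9, -0.2, 2.5]
width: 60.0
```

```bash
python3 -m crank '[[[-0.5,0,0,0,0,0],[-1,0,0,0,0,0],[-1,0,-0.3,0,0,0],[-0.5,0,-1,0,0,0],[0,0,-1,0,0,0],[0,0,-1,0,0,0],[-1,0,-1,0,0,0],[-1,0,0,0,0,0],[0,0,0,0,0,0]]]';python3 t.py; python3 - <<'E'
from h import *
p=ctrl.get_image("top")
cv2.imwrite("pics/k.png",cv2.resize(p["color"][125:250,150:320,::-1],(800,588),interpolation=cv2.INTER_CUBIC))
W=cloud(p); hsv=cv2.cvtColor(p["color"],cv2.COLOR_RGB2HSV)
E
```

```text
clock: 13.15
eef_pos: [422.5, -39.9, 243.3]
tool_rot: [-3.14, 0.0, 0.103]
force: [-1.1, 0.1, -0.5]
width: 59.9
top (array([649.3, -12.8], dtype=float32), array([129.4, 100. ], dtype=float32), 5.63) {'near': (71, 'yaw', 6.19, 'x at y=-20:', 393.6), 'far': (90, 'yaw', 6.18, 'x at y=-20:', 670.8)}
  n-range [-86.1  41.5]
scene (array([647.6, -14.4], dtype=float32), array([131. , 101.9], dtype=float32), 6.14) {'near': (92, 'yaw', 6.41, 'x at y=-20:', 669.9), 'far': (85, 'yaw', 6.37, 'x at y=-20:', 391.3)}
  n-range [-87.4  40.8]
wrist (array([0., 0.], dtype=float32), array([0., 0.], dtype=float32), 0.0) {'near': (453, 'yaw', 6.31, 'x at y=-20:', 391.9), 'far': (30, 'yaw', 5.58, 'x at y=-20:', 518.7)}Traceback (most recent call last):
  File "t.py", line 8, in <module>
    a=np.radians(6.2); N=np.array([np.cos(a),np.sin(a)]); d=(W[w][:,:2]-[672.1,-20])@N; print("  n-range",np.percentile(d,[.3,99.7]).round(1))
                                                                                                          ~~~~~~~~~~~~~^^^^^^^^^^^^^
    return _quantile_unchecked(
        a, q, axis, out, overwrite_input, method, keepdims, weights)
    return _ureduce(a,
                    func=_quantile_ureduce_func,
    ...<5 lines>...
                    overwrite_input=overwrite_input,
                    method=method)
    r = func(a, **kwargs)
    result = _quantile(arr,
                       quantiles=q,
    ...<2 lines>...
                       out=out,
                       weights=wgt)
    slices_having_nans = np.isnan(arr[-1, ...])
                                  ~~~^^^^^^^^^
IndexError: index -1 is out of bounds for axis 0 with size 0
```

View pics/k.png

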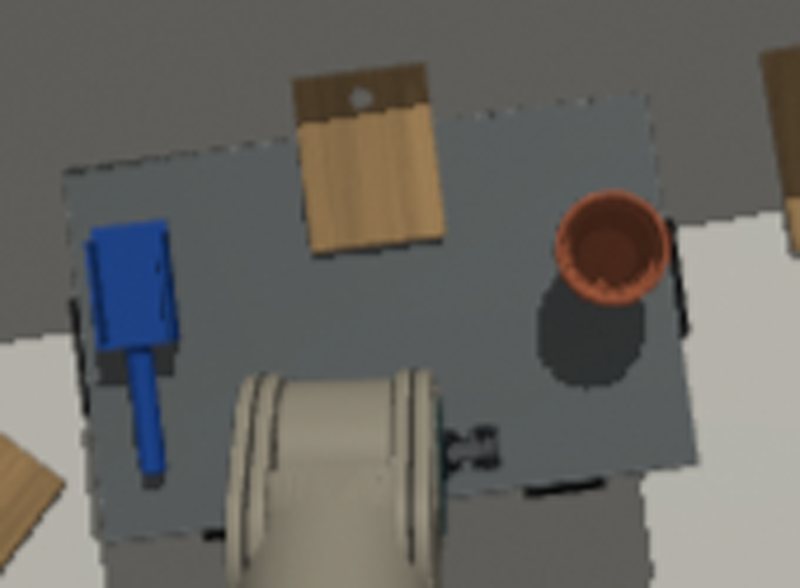

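```bash
python3 -c "
from h import *
p=ctrl.get_image('top')
for q in('pot','scoop','rake'):
    d=ctrl.search_frame(q,p)
    if d: e=d[0]['extent'];print(q,np.round(e),np.round(world(p,int(e[0]),int(e[1]))))
print(ctrl.read_state()['force']); print(ctrl.finish_job())"
```

```text
pot [280. 177.  27.  22.] [ 581. -190.  150.]
scoop [177. 199.  17.  54.] [509. 160. 166.]
rake [368. 219.  30.  67.] [ 428. -531.   -3.]
[ 0.30779856 -0.60555567  0.36280836]
the job is handed in; nothing more can be done
None
```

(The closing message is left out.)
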